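# Packing sealed candle tins from the seamer's tray

### The job

Two finished candle tins, the ones with a silver lid, have come out of the lid-seaming machine into its steel catch tray. Pick both up and set them down gently, standing upright, on the floor of the blue crate beside the tins already packed there; do not disturb the open tin (wax and a brown cardboard cross showing) that also stands in the tray.

Things in the scene. Friction and masses are not known exactly. Their poses are not given: they have to be found in the camera images.
- tin_a: Finished candle tin: gold upright cylinder, 54 mm diameter (57 over the lid rim), 66 mm tall, flat silver lid, 0.14 to 0.28 kg. Origin: centre of its underside, z up. Stands in a steel catch tray (floor 4 mm, rim 18 mm above the table; edges at least 45 mm from the tin's centre). The tray's three tins are spread along world y in any order, at least 95 mm apart: closing the fingers along world x clears the others.
- tin_b: Second finished tin, the same in every way as tin_a: gold, flat silver lid, 54 mm diameter, 66 mm tall; origin at the centre of its underside. The fixed green machine stands beyond the tray's right (-y) end, at least 100 mm from any tray tin's centre; its chute, below 100 mm high, ends at the tray.
- open_tin: Unfinished tin standing in the same catch tray: same gold body, 54 mm diameter and 66 mm tall, but no lid: cream wax with a dark brown cardboard cross on top. Stays where it is. Origin: centre of its underside.
- crate: Blue plastic crate, open on top, fixed; 300 mm along its x, 360 along its y, 75 tall, walls 6 mm, inner floor 6 mm above the table. Origin: centre of its underside; axes within 15 degrees of the world's. Two sealed tins stand in it near crate x +100, y -70 and +70 mm (within 12 mm); the part with x below +40 mm is empty: (-40, -70) and (-40, +70) mm are good spots.

How it is judged:
By the outcome, as a careful person would: the job done as asked, in the order asked, and still so for the second after the job is handed in, with the robot touching nothing.
It also fails if it takes over 59 s, if anything falls off the work surface, if the arm or the gripper's body presses on something with over 40 N, if the wrist force passes 120 N, or if a joint passes its speed limit or range.

### The arm

A 6-joint arm with a two-finger parallel gripper is mounted at the origin on the work surface. World frame = base frame: x ahead of the robot, y to its left, z up, the work surface at z = 0. Lengths are in mm, angles in rad, forces in N, time in s.
With the tool pointing down it reaches from about 275 to 750 mm from the base axis. Payload 10.2 kg.
Tool frame: the origin (TCP) lies midway between the tips of the shut fingers; the grasp point (between the pads) lies 19 mm behind it; z points along the fingers, y is the line along which they close (so a half turn about z gives the same grasp; the last joint's range is limited). The gripper opens to 85 mm and grips with 20 to 120 N. Pads are 22 mm wide; open, the fingers measure 114 mm over their backs; the gripper's body (76 mm by 85 mm) begins 54 mm behind the grasp point. The pads swing forward as they close: fully open they stand 13 mm farther back than shut.
Start: joints at [1.021, 0.313, 1.498, -0, 1.331, -0.223], TCP at [168.545, 497.216, 231.294] pointing down, gripper open.
Joint ranges: [-2.94, 2.94], [-0.97, 2.17], [0.19, 2.56], [-1.23, 4.37], [0.02, 3.11], [-2.88, 2.88]. Speed limits (rad/s): [2.39, 2.39, 3.01, 3.14, 3.14, 3.14].

### API

Orientations are given as a unit quaternion [w, x, y, z].
In Python, from rig import ctrl gives the robot as it stands.
- The arm moves only by the tool send_rows, never from a script. Its argument "targets" is a list of rows, each an object with "offset": the shift along the world's x, y, z in cm, a list of three; "spin": the turn about the world's z in rad. A call has 1 to 8 rows; each row is the pose to reach, as a shift and turn from the pose commanded when the call began; what a row does not reach only later rows make up. A row lasts 1/12 s, in which the tool goes at most 41.7 mm and 7.16 degrees, less where a joint would pass 70% of its speed; a pose out of reach is approached as far as the arm can. A call with a gripper value outside its range is refused whole. "grip" is the opening, from 0 (shut) to 1 (fully open), set as the call begins (left out, the last holds). The fingers move at their own pace and stop on an object; "squeeze" is the grip in N (left out, the last holds). Time passes only in rows, so rows that repeat a pose let the fingers close. It gives the time, the measured TCP pose, the force, the opening and the grip force at its end, in the units of the state.
- ctrl.sense(): the state, without advancing time (a new reading comes with each control period).
- ctrl.capture(name): name is "side" or "top" or "wrist"; returns (picture, depth): 420x560x3 uint8, red, green, blue; 420x560 float32, mm along the optical axis (not along the pixel's ray), 0 where there is no reading.
- ctrl.calibration(name): a dict with "fx", "fy", "cx", "cy" (pixels), "view" (4x4, takes a point from world to camera coordinates); the wrist camera has in their place "mount" (4x4, takes a point from camera to tool coordinates, whose origin is the TCP and whose axes are the flange's). Camera axes: x right, y down, z forward; pixel columns grow to the right and rows downward; lengths in mm; the calibration is good to about 2 mm. A picture is of the moment at which its call begins: read the wrist's pose just before it. calibration takes no time and is no camera call.
- ctrl.finish_job(): hands the job in; it is judged then, once.
Trained networks look in the newest picture that a camera, given by its name, has taken for a name from the list of things; names that differ only in an ending like _2 or _b are one class to them, and where a whole thing is asked for, a point or a joint stands for the part that bears it (a point fixed in the world has none). Each returns a list of dicts, best first, with "conf" (0 to 1); they miss things now and then, are a little off and sometimes report something else, mostly with a low value. They report only what shows in the picture. A call takes as long as a camera call.
- ctrl.search_frame(camera, query): "box" ([left, top, right, bottom] in pixels, round what is visible of it).
- ctrl.place_of(camera, query): "uv" ([column, row] in pixels: a listed point, or the origin of a listed thing).
The state is a dict: "time_s": time; "joints": joint angles; "dq": joint speeds; "tau": joint torques, N m; "eef_pos": TCP position; "ee_rot": TCP orientation; "force": force on the tool from outside, world axes, zero at the start; "wrist_torque": the same for the moment, N m; "grip_width": opening from 0.0 (shut) to 1.0 (fully open); "grip_force": force on a finger pad.
Only numpy, scipy, OpenCV 4.12 (cv2) and the standard library are available. Lean on these libraries where they do the work, as an engineer would, in place of code of your own. Each camera call takes 0.05 s, during which the arm holds its last target. There are 200 camera calls.

## Working session

There is one attempt and no reset: what is moved stays moved. The work goes in short steps, Python scripts to look and compute and a tool call to move; the robot and the scene stay as the last step left them, time stands still between calls to the robot, and variables do not carry over. Pictures are saved under pics/ and viewed, at most 10 in all, crops included, and the job is handed in when it is done.

Besides the shell and the picture viewer there is one more tool, called after ">>>" by a JSON object that holds its "op" and its "data". send_rows: Moves the arm, as the interface text tells. Its arguments: {"type":"object","properties":{"targets":{"type":"array"},"grip":{"type":"number"},"squeeze":{"type":"number"}},"required":["targets"]}

```bash
mkdir -p pics; cat > h.py <<'E'
from rig import ctrl
import cv2, numpy as np
def world(cam,depth,u,v,z=None):
    c=ctrl.calibration(cam)
    T=np.linalg.inv(np.array(c["view"]))
    z=depth[int(v),int(u)] if z is None else z
    p=np.array([(u-c["cx"])/c["fx"]*z,(v-c["cy"])/c["fy"]*z,z,1])
    return (T@p)[:3]
E
python3 - <<'E'
from h import *
im,d=ctrl.capture("top"); cv2.imwrite("pics/top1.png",im[:,:,::-1]); np.save("d.npy",d)
for q in ["tin_a","open_tin","crate"]:
    for r in ctrl.search_frame("top",q):
        b=r["box"]; u,v=(b[0]+b[2])/2,(b[1]+b[3])/2
        print(q,round(r["conf"],2),np.round(b),np.round(world("top",d,u,v)))
s=ctrl.sense(); print(s)
E
```

```text
tin_a 0.88 [433. 200. 475. 230.] [ 499. -356.   73.]
tin_a 0.83 [317. 172. 350. 210.] [ 548. -145.   72.]
open_tin 0.78 [370. 178. 407. 210.] [ 539. -243.   72.]
crate 0.8 [  9. 114. 239. 317.] [523. 248.   8.]
{'time_s': 0.2, 'joints': array([ 1.02061724e+00,  3.13256369e-01,  1.49809965e+00,  1.70336419e-05,
        1.33099119e+00, -2.23380998e-01]), 'dq': array([ 0.00088643,  0.00097627, -0.00211065, -0.00098524,  0.00011917,
       -0.0011013 ]), 'tau': array([ 4.05071023e-04, -4.12025285e+01, -2.59614408e+01, -1.98830776e-04,
        3.02885659e-03,  5.62341896e-06]), 'eef_pos': array([168.45874641, 497.0999095 , 230.96119735]), 'ee_rot': array([-1.49973147e-04,  1.62674897e-01,  9.86679652e-01, -3.46286290e-04]), 'force': array([-0.35620586, -0.99142551,  0.38881238]), 'wrist_torque': array([ 0.00020146,  0.06278287, -0.01218612]), 'grip_force': 0.0, 'grip_width': 0.9994583519293055}
```

View pics/top1.png

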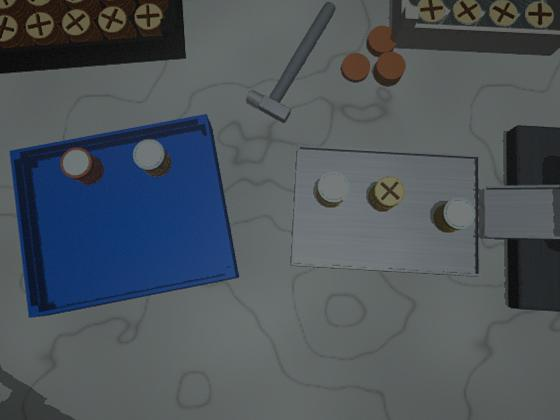

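The top view shows the lidded tins at (332,189) and (458,213), the open tin at (388,193), and the blue crate on the left with packed tins at (77,163) and (149,155). Next I measure the lid centres and the crate pose from depth.

```bash
cat > m.py <<'E'
from h import *
d=np.load("d.npy"); im=cv2.imread("pics/top1.png")
c=ctrl.calibration("top"); T=np.linalg.inv(np.array(c["view"]))
v,u=np.mgrid[:420,:560]
P=np.stack([(u-c["cx"])/c["fx"]*d,(v-c["cy"])/c["fy"]*d,d],-1)@T[:3,:3].T+T[:3,3]
Z=P[...,2]
m=((Z>64)&(Z<85)&(d>0)).astype(np.uint8); m[:,:290]=0; m[:,478:]=0
def blobs(m,lo,hi):
    n,l,s,_=cv2.connectedComponentsWithStats(m)
    for i in range(1,n):
        if lo<s[i,4]<hi:
            p=P[l==i]; (cx,cy),r=cv2.minEnclosingCircle(p[:,:2].astype(np.float32))
            print(s[i],np.round([cx,cy,r]),np.round(p.mean(0)))
print("tray tins"); blobs(m,300,3000)
blue=(im[...,0]>im[...,2].astype(int)+60)
m2=((Z>66)&(Z<85)&blue).astype(np.uint8); m2[:,250:]=0
p=P[m2>0][:,:2].astype(np.float32); r=cv2.minAreaRect(p); print("crate rim",r)
m3=((Z>64)&(Z<90)&~blue).astype(np.uint8); m3[:,250:]=0
print("crate tins"); blobs(m3,300,3000)
(cx,cy),(w,h),a=r
for k in range(4):
    t=np.deg2rad(a)+k*np.pi/2
    if abs((t+np.pi)%(2*np.pi)-np.pi)<.3:
        R=np.array([[np.cos(t),-np.sin(t)],[np.sin(t),np.cos(t)]]); print("yaw",(t+np.pi)%(2*np.pi)-np.pi)
        for q in [(-40,-70),(-40,70),(100,70),(100,-70)]: print(q,np.round(R@q+[cx,cy]))
E
python3 m.py
```

```text
tray tins
[ 398    0   80   37 1160] [ 877. -358.   81.] [ 869. -344.   76.]
[451   0  27  29 628] [ 877. -408.   35.] [ 882. -407.   76.]
[318 172  31  31 776] [ 556. -145.   29.] [ 555. -144.   71.]
[374 177  30  30 721] [ 545. -244.   27.] [ 545. -243.   72.]
[443 198  32  32 809] [ 502. -366.   29.] [ 502. -365.   72.]
crate rim ((519.0490112304688, 234.7473907470703), (300.954833984375, 361.16595458984375), 9.570732116699219)
crate tins
[   0    0  180   59 1851] [872. 303. 173.] [837. 287.  79.]
[134   4  30  29 651] [891. 189.  29.] [888. 190.  75.]
[ 98   7  30  29 681] [886. 259.  29.] [883. 257.  75.]
[ 62   9  31  30 683] [882. 326.  29.] [880. 324.  75.]
[ 25  12  32  30 694] [879. 394.  29.] [875. 392.  75.]
[  0  15  21  31 493] [874. 460.  29.] [871. 451.  74.]
[ 14 119 184 188 844] [523. 241. 217.] [575. 336.  70.]
[133 139  32  31 774] [624. 187.  29.] [623. 186.  73.]
[ 60 148  33  31 796] [612. 318.  30.] [611. 316.  73.]
yaw 0.1670407872627675
(-40, -70) [491. 159.]
(-40, 70) [468. 297.]
(100, 70) [606. 320.]
(100, -70) [629. 182.]
```

>>> {"op": "send_rows", "data": {"targets": [{"offset":[18,-30,0],"spin":-0.9},{"offset":[18,-30,0],"spin":-0.9},{"offset":[18,-30,0],"spin":-0.9},{"offset":[18,-30,0],"spin":-0.9},{"offset":[18,-30,0],"spin":-0.9},{"offset":[18,-30,0],"spin":-0.9},{"offset":[18,-30,0],"spin":-0.9},{"offset":[18,-30,0],"spin":-0.9}]}}

```text
time_s: 0.87
eef_pos: [340.5, 209.5, 231.4]
ee_rot: [0.0, 0.578, 0.816, 0.0]
force: [0.8, 1.0, 0.3]
grip_width: 1.001
grip_force: 0.0
```

>>> {"op": "send_rows", "data": {"targets": [{"offset":[20.6,-34.2,-4],"spin":-0.344},{"offset":[20.6,-34.2,-4],"spin":-0.344},{"offset":[20.6,-34.2,-4],"spin":-0.344},{"offset":[20.6,-34.2,-4],"spin":-0.344},{"offset":[20.6,-34.2,-4],"spin":-0.344},{"offset":[20.6,-34.2,-4],"spin":-0.344},{"offset":[20.6,-34.2,-4],"spin":-0.344},{"offset":[20.6,-34.2,-4],"spin":-0.344}]}}

```text
time_s: 1.53
eef_pos: [511.8, -74.8, 197.7]
ee_rot: [-0.0, 0.707, 0.707, 0.0]
force: [0.8, 0.5, 0.3]
grip_width: 1.001
grip_force: 0.0
```

>>> {"op": "send_rows", "data": {"targets": [{"offset":[0,0,0],"spin":0},{"offset":[0,0,0],"spin":0},{"offset":[0,0,0],"spin":0},{"offset":[0,0,0],"spin":0}]}}

```text
time_s: 1.87
eef_pos: [510.8, -71.7, 198.3]
ee_rot: [-0.0, 0.707, 0.708, 0.0]
force: [-0.2, -0.8, -0.1]
grip_width: 0.997
grip_force: 0.0
```

>>> {"op": "send_rows", "data": {"targets": [{"offset":[4.4,-7.3,0],"spin":0},{"offset":[4.4,-7.3,0],"spin":0},{"offset":[4.4,-7.3,0],"spin":0},{"offset":[4.4,-7.3,0],"spin":0},{"offset":[4.4,-7.3,0],"spin":0},{"offset":[4.4,-7.3,0],"spin":0}]}}

```text
time_s: 2.37
eef_pos: [554.8, -144.2, 198.5]
ee_rot: [0.0, 0.707, 0.708, 0.0]
force: [0.0, -0.2, -0.7]
grip_width: 1.004
grip_force: 0.0
```

```bash
cat > w.py <<'E'
import sys; from h import *
from scipy.spatial.transform import Rotation as Ro
# near-lid centre from wrist depth; args: name, lo, hi of z
s=ctrl.sense(); im,d=ctrl.capture("wrist"); cv2.imwrite(f"pics/{sys.argv[1]}.png",im[:,:,::-1])
c=ctrl.calibration("wrist"); M=np.array(c["mount"]); q=s["ee_rot"]
R=Ro.from_quat([q[1],q[2],q[3],q[0]]).as_matrix()
v,u=np.mgrid[:420,:560]
P=np.stack([(u-c["cx"])/c["fx"]*d,(v-c["cy"])/c["fy"]*d,d],-1)@M[:3,:3].T+M[:3,3]
P=P@R.T+s["eef_pos"]; Z=P[...,2]
print(s["time_s"],s["eef_pos"],"cam at",M[:3,3])
m=((Z>float(sys.argv[2]))&(Z<float(sys.argv[3]))&(d>0)).astype(np.uint8)
n,l,st,_=cv2.connectedComponentsWithStats(m)
for i in range(1,n):
    if st[i,4]>800:
        p=P[l==i]; (cx,cy),r=cv2.minEnclosingCircle(p[:,:2].astype(np.float32))
        print(st[i],np.round([cx,cy,r],1),np.round(p.mean(0),1),"rgb",np.round(im[l==i].mean(0)))
E
python3 w.py w1 64 80
```

```text
2.3667 [ 554.79323208 -144.23497916  198.4673339 ] cam at [  83.70134862   -1.40336111 -142.7397423 ]
[ 246  157   71   69 3842] [ 555.5 -144.9   28.5] [ 555.3 -143.7   71.2] rgb [116. 121. 120.]
[ 239  270   61   56 2673] [ 544.7 -244.5   27.7] [ 545.  -241.5   71.6] rgb [139. 124.  89.]
```

View pics/w1.png

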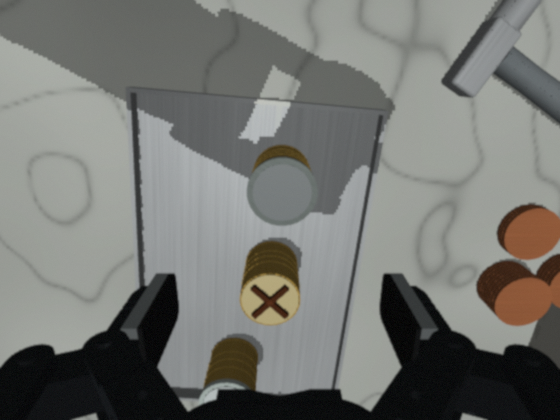

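The wrist view shows the lidded tin at (282,190), with the open tin at (270,298). It agrees with the top camera: (555,-145). I'll descend with the fingers along x.

>>> {"op": "send_rows", "data": {"targets": [{"offset":[0,0,-3],"spin":0},{"offset":[0,0,-6],"spin":0},{"offset":[0,0,-9],"spin":0},{"offset":[0,0,-12],"spin":0},{"offset":[0,0,-14.5],"spin":0},{"offset":[0,0,-16.5],"spin":0},{"offset":[0,0,-17.5],"spin":0},{"offset":[0,0,-17.5],"spin":0}]}}

```text
time_s: 3.08
eef_pos: [554.2, -144.6, 21.6]
ee_rot: [-0.002, 0.707, 0.707, -0.001]
force: [0.3, 0.5, 0.9]
grip_width: 1.0
grip_force: 0.0
```

>>> {"op": "send_rows", "data": {"targets": [{"offset":[0,0,0],"spin":0},{"offset":[0,0,0],"spin":0},{"offset":[0,0,0],"spin":0},{"offset":[0,0,0],"spin":0},{"offset":[0,0,0],"spin":0},{"offset":[0,0,0],"spin":0},{"offset":[0,0,0],"spin":0},{"offset":[0,0,0],"spin":0}], "grip": 0.45, "squeeze": 35}}

```text
time_s: 3.75
eef_pos: [556.1, -146.0, 24.9]
ee_rot: [0.001, 0.707, 0.707, 0.001]
force: [0.2, 1.2, 6.4]
grip_width: 0.625
grip_force: 36.5
```

>>> {"op": "send_rows", "data": {"targets": [{"offset":[0,0,0.5],"spin":0},{"offset":[0,0,1.5],"spin":0},{"offset":[0,0,3.5],"spin":0},{"offset":[0,0,6],"spin":0},{"offset":[0,0,8.5],"spin":0},{"offset":[0,0,11],"spin":0},{"offset":[0,0,13],"spin":0},{"offset":[0,0,14],"spin":0}]}}

```text
time_s: 4.42
eef_pos: [555.9, -146.1, 166.7]
ee_rot: [0.002, 0.707, 0.707, 0.001]
force: [0.4, -0.6, -1.0]
grip_width: 0.625
grip_force: 37.2
```

>>> {"op": "send_rows", "data": {"targets": [{"offset":[0,0,0],"spin":0},{"offset":[0,0,0],"spin":0}]}}

```text
time_s: 4.58
eef_pos: [554.9, -145.6, 162.8]
ee_rot: [-0.0, 0.707, 0.707, -0.0]
force: [0.0, -0.4, -2.5]
grip_width: 0.627
grip_force: 37.2
```

```bash
python3 w.py w2 10000 10001; python3 - <<'E'
from h import *
s=ctrl.sense(); print(s["force"],s["grip_width"],s["grip_force"])
im,d=ctrl.capture("side"); cv2.imwrite("pics/s1.png",im[:,:,::-1])
E
```

```text
4.5833 [ 554.93044109 -145.62558029  162.76781379] cam at [  83.69916853   -1.40376471 -142.73680769]
[ 0.15044037  0.88305131 -1.5599845 ] 0.623067604275807 37.17504680156708
```

View pics/s1.png

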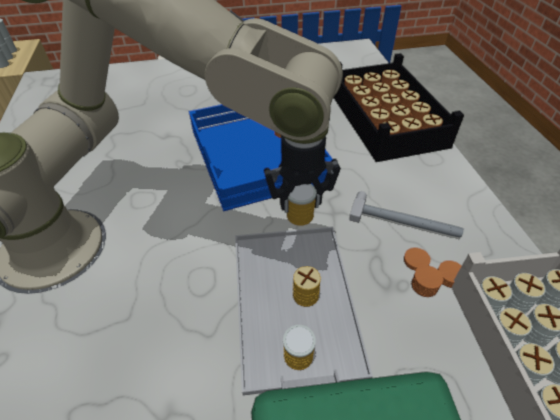

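The tin hangs upright in the gripper at (300,205) and the others are undisturbed. Carrying it to crate spot (468,297).

>>> {"op": "send_rows", "data": {"targets": [{"offset":[-0.2,1.2,0],"spin":0},{"offset":[-0.7,3.6,0],"spin":0},{"offset":[-1.3,6.6,0],"spin":0},{"offset":[-1.9,9.6,0],"spin":0},{"offset":[-2.5,12.8,0],"spin":0},{"offset":[-3.1,16,0],"spin":0},{"offset":[-3.8,19.2,0],"spin":0},{"offset":[-4.4,22.4,0],"spin":0}]}}

```text
time_s: 5.35
eef_pos: [509.7, 80.5, 162.3]
ee_rot: [-0.001, 0.707, 0.707, -0.001]
force: [0.6, -0.0, -0.7]
grip_width: 0.625
grip_force: 37.2
```

>>> {"op": "send_rows", "data": {"targets": [{"offset":[-0.6,3.2,0],"spin":0.08},{"offset":[-1.3,6.4,0],"spin":0.17},{"offset":[-1.9,9.6,0],"spin":0.17},{"offset":[-2.5,12.8,0],"spin":0.17},{"offset":[-3.2,16,0],"spin":0.17},{"offset":[-3.8,19,0],"spin":0.17},{"offset":[-4.2,21,0],"spin":0.17},{"offset":[-4.3,21.8,0],"spin":0.17}]}}

```text
time_s: 6.02
eef_pos: [466.2, 299.1, 162.2]
ee_rot: [-0.001, 0.643, 0.766, -0.001]
force: [-0.5, 0.4, -2.2]
grip_width: 0.627
grip_force: 37.2
```

>>> {"op": "send_rows", "data": {"targets": [{"offset":[0,0,0],"spin":0},{"offset":[0,0,0],"spin":0},{"offset":[0,0,0],"spin":0},{"offset":[0,0,0],"spin":0}]}}

```text
time_s: 6.35
eef_pos: [468.5, 295.2, 163.0]
ee_rot: [-0.0, 0.645, 0.764, -0.0]
force: [0.2, -0.3, -0.4]
grip_width: 0.625
grip_force: 37.2
```

>>> {"op": "send_rows", "data": {"targets": [{"offset":[0,0,-1],"spin":0},{"offset":[0,0,-3.5],"spin":0},{"offset":[0,0,-6],"spin":0},{"offset":[0,0,-8.5],"spin":0},{"offset":[0,0,-10.5],"spin":0},{"offset":[0,0,-12],"spin":0},{"offset":[0,0,-12.8],"spin":0},{"offset":[0,0,-12.8],"spin":0}]}}

```text
time_s: 7.02
eef_pos: [467.3, 295.5, 33.2]
ee_rot: [-0.001, 0.645, 0.764, -0.001]
force: [-0.3, -0.5, -0.7]
grip_width: 0.622
grip_force: 37.2
```

>>> {"op": "send_rows", "data": {"targets": [{"offset":[0,0,0],"spin":0},{"offset":[0,0,-0.2],"spin":0},{"offset":[0,0,-0.3],"spin":0},{"offset":[0,0,-0.4],"spin":0},{"offset":[0,0,-0.5],"spin":0},{"offset":[0,0,-0.6],"spin":0},{"offset":[0,0,-0.6],"spin":0}]}}

```text
time_s: 7.6
eef_pos: [468.1, 296.3, 29.0]
ee_rot: [-0.0, 0.644, 0.765, -0.0]
force: [0.0, -0.3, -2.1]
grip_width: 0.623
grip_force: 37.2
```

>>> {"op": "send_rows", "data": {"targets": [{"offset":[0,0,-0.1],"spin":0},{"offset":[0,0,-0.1],"spin":0},{"offset":[0,0,-0.2],"spin":0},{"offset":[0,0,-0.2],"spin":0}]}}

```text
time_s: 7.93
eef_pos: [468.2, 296.3, 27.0]
ee_rot: [-0.0, 0.645, 0.765, -0.0]
force: [-0.6, 0.5, -0.9]
grip_width: 0.627
grip_force: 37.3
```

>>> {"op": "send_rows", "data": {"targets": [{"offset":[0,0,0],"spin":0},{"offset":[0,0,0],"spin":0}]}}

```text
time_s: 8.1
eef_pos: [468.2, 296.3, 27.1]
ee_rot: [0.0, 0.645, 0.765, -0.0]
force: [0.7, -0.2, -1.2]
grip_width: 0.625
grip_force: 37.3
```

>>> {"op": "send_rows", "data": {"targets": [{"offset":[0,0,-0.1],"spin":0},{"offset":[0,0,-0.1],"spin":0},{"offset":[0,0,-0.1],"spin":0}]}}

```text
time_s: 8.35
eef_pos: [468.2, 296.3, 26.9]
ee_rot: [0.0, 0.644, 0.765, 0.0]
force: [-3.9, -1.0, 7.0]
grip_width: 0.626
grip_force: 38.0
```

>>> {"op": "send_rows", "data": {"targets": [{"offset":[0,0,0],"spin":0},{"offset":[0,0,0],"spin":0}]}}

```text
time_s: 8.52
eef_pos: [468.3, 296.4, 26.9]
ee_rot: [0.0, 0.644, 0.765, 0.0]
force: [-3.1, -0.6, 5.9]
grip_width: 0.623
grip_force: 38.0
```

Contact was felt, about 7 N. Releasing and retreating.

>>> {"op": "send_rows", "data": {"targets": [{"offset":[0,0,0],"spin":0},{"offset":[0,0,0],"spin":0},{"offset":[0,0,0],"spin":0},{"offset":[0,0,0],"spin":0},{"offset":[0,0,0],"spin":0},{"offset":[0,0,0],"spin":0}], "grip": 1}}

```text
time_s: 9.02
eef_pos: [468.2, 296.3, 26.0]
ee_rot: [-0.0, 0.645, 0.765, -0.0]
force: [-0.1, 0.1, 0.0]
grip_width: 1.001
grip_force: 0.0
```

>>> {"op": "send_rows", "data": {"targets": [{"offset":[0,0,1],"spin":0},{"offset":[0,0,3],"spin":0},{"offset":[0,0,5.5],"spin":0},{"offset":[0,0,8],"spin":0},{"offset":[0,0,11],"spin":0},{"offset":[0,0,14],"spin":0},{"offset":[0,0,16],"spin":0},{"offset":[0,0,17],"spin":0}]}}

```text
time_s: 9.68
eef_pos: [468.9, 296.6, 199.8]
ee_rot: [0.001, 0.644, 0.765, 0.002]
force: [-0.5, 0.4, -0.0]
grip_width: 1.004
grip_force: 0.0
```

>>> {"op": "send_rows", "data": {"targets": [{"offset":[0.2,-3.3,0],"spin":-0.08},{"offset":[0.4,-6.6,0],"spin":-0.17},{"offset":[0.6,-9.9,0],"spin":-0.17},{"offset":[0.8,-13.2,0],"spin":-0.17},{"offset":[1,-16.5,0],"spin":-0.17},{"offset":[1.2,-19.8,0],"spin":-0.17},{"offset":[1.4,-23.1,0],"spin":-0.17},{"offset":[1.6,-26.4,0],"spin":-0.17}]}}

```text
time_s: 10.35
eef_pos: [483.7, 30.8, 195.8]
ee_rot: [-0.0, 0.707, 0.707, -0.0]
force: [0.6, 0.7, -0.2]
grip_width: 1.001
grip_force: 0.0
```

>>> {"op": "send_rows", "data": {"targets": [{"offset":[0.2,-3.3,0],"spin":0},{"offset":[0.4,-6.6,0],"spin":0},{"offset":[0.6,-9.9,0],"spin":0},{"offset":[0.8,-13.2,0],"spin":0},{"offset":[1,-16.5,0],"spin":0},{"offset":[1.2,-19.8,0],"spin":0},{"offset":[1.4,-23.1,0],"spin":0},{"offset":[1.6,-26.4,0],"spin":0}]}}

```text
time_s: 11.02
eef_pos: [499.7, -233.2, 195.7]
ee_rot: [-0.0, 0.707, 0.707, -0.0]
force: [0.7, -0.4, -0.4]
grip_width: 0.999
grip_force: 0.0
```

>>> {"op": "send_rows", "data": {"targets": [{"offset":[0.1,-3.3,0],"spin":0},{"offset":[0.1,-6.6,0],"spin":0},{"offset":[0.2,-10,0],"spin":0},{"offset":[0.2,-13,0],"spin":0},{"offset":[0.2,-13.3,0],"spin":0},{"offset":[0.2,-13.3,0],"spin":0},{"offset":[0.2,-13.3,0],"spin":0}]}}

```text
time_s: 11.6
eef_pos: [502.0, -364.1, 195.6]
ee_rot: [-0.001, 0.707, 0.707, 0.0]
force: [0.2, 0.1, -0.2]
grip_width: 1.004
grip_force: 0.0
```

```bash
python3 w.py w3 64 80; python3 - <<'E'
from h import *
im,d=ctrl.capture("top"); cv2.imwrite("pics/top1.png",im[:,:,::-1]); cv2.imwrite("pics/top2.png",im[:,:,::-1]); np.save("d.npy",d)
E
python3 m.py
```

```text
11.6 [ 502.03484565 -364.07977123  195.57672797] cam at [  83.70031067   -1.40352821 -142.73861119]
[ 305    0   80   68 4596] [ 545.3 -244.8   27.2] [ 544.6 -248.2   71.7] rgb [144. 131.  97.]
[ 245  160   71   69 3890] [ 501.3 -366.3   28.5] [ 501.3 -365.    71.2] rgb [120. 126. 125.]
[ 225  263  112  109 5575] [ 499.4 -479.8   64.8] [ 499.  -499.1   72. ] rgb [176. 180. 181.]
tray tins
[ 398    0   80   37 1187] [ 878. -358.   81.] [ 868. -379.   75.]
[417   0  28  26 587] [ 884. -343.   34.] [ 886. -342.   76.]
[373 177  31  30 714] [ 546. -244.   27.] [ 545. -243.   72.]
[443 198  25  32 524] [ 502. -365.   28.] [ 502. -357.   72.]
crate rim ((519.0611572265625, 234.36590576171875), (300.9615783691406, 360.32598876953125), 9.667441368103027)
crate tins
[   0    0  180   59 1830] [872. 303. 173.] [837. 286.  79.]
[134   4  30  29 649] [891. 191.  29.] [888. 190.  75.]
[ 98   7  30  30 684] [885. 260.  30.] [883. 257.  75.]
[ 62   9  31  31 690] [882. 327.  29.] [879. 324.  75.]
[ 25  12  32  30 701] [878. 394.  29.] [875. 392.  75.]
[  0  15  21  30 484] [874. 461.  29.] [871. 451.  74.]
[ 14 119 184 187 827] [524. 242. 216.] [581. 332.  70.]
[133 139  32  32 771] [624. 187.  29.] [623. 186.  73.]
[ 60 148  33  31 791] [612. 317.  29.] [611. 316.  73.]
[ 68 228  34  32 843] [466. 297.  29.] [466. 296.  73.]
yaw 0.16872868211690317
(-40, -70) [491. 159.]
(-40, 70) [468. 297.]
(100, 70) [606. 320.]
(100, -70) [629. 182.]
```

View pics/top2.png

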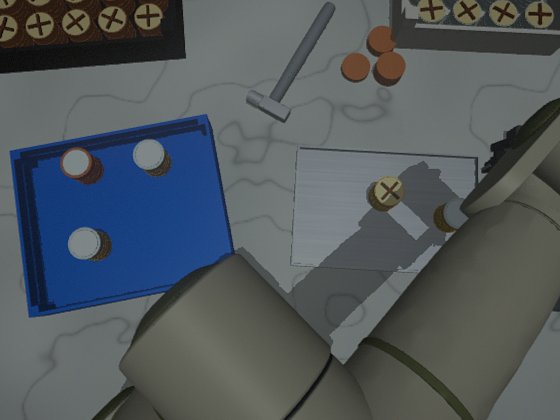

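The first tin stands upright in the crate at pixel (85,243), the open tin has not moved, and the gripper is over the second tin at (501.5,-365.5). Descending.

>>> {"op": "send_rows", "data": {"targets": [{"offset":[0,-0.1,-3],"spin":0},{"offset":[0,-0.1,-6],"spin":0},{"offset":[0,-0.1,-9],"spin":0},{"offset":[0,-0.1,-12],"spin":0},{"offset":[0,-0.1,-14.5],"spin":0},{"offset":[0,-0.1,-16],"spin":0},{"offset":[0,-0.1,-17],"spin":0},{"offset":[0,-0.1,-17],"spin":0}]}}

```text
time_s: 12.37
eef_pos: [501.8, -364.3, 24.5]
ee_rot: [-0.002, 0.707, 0.707, 0.0]
force: [0.5, 0.2, 0.1]
grip_width: 0.999
grip_force: 0.0
```

>>> {"op": "send_rows", "data": {"targets": [{"offset":[0,0,0],"spin":0},{"offset":[0,0,0],"spin":0},{"offset":[0,0,0],"spin":0},{"offset":[0,0,0],"spin":0},{"offset":[0,0,0],"spin":0},{"offset":[0,0,0],"spin":0},{"offset":[0,0,0],"spin":0},{"offset":[0,0,0],"spin":0}], "grip": 0.45, "squeeze": 35}}

```text
time_s: 13.03
eef_pos: [502.9, -366.2, 27.8]
ee_rot: [0.001, 0.707, 0.707, 0.0]
force: [0.1, 2.2, 6.5]
grip_width: 0.625
grip_force: 36.8
```

>>> {"op": "send_rows", "data": {"targets": [{"offset":[0,0,0.5],"spin":0},{"offset":[0,0,1.5],"spin":0},{"offset":[0,0,3.5],"spin":0},{"offset":[0,0,6],"spin":0},{"offset":[0,0,8.5],"spin":0},{"offset":[0,0,11],"spin":0},{"offset":[0,0,13],"spin":0},{"offset":[0,0,14],"spin":0}]}}

```text
time_s: 13.7
eef_pos: [502.7, -366.3, 169.8]
ee_rot: [0.002, 0.707, 0.707, -0.0]
force: [0.9, -0.5, -1.4]
grip_width: 0.624
grip_force: 37.1
```

>>> {"op": "send_rows", "data": {"targets": [{"offset":[0,0.4,0],"spin":0},{"offset":[0,2,0],"spin":0},{"offset":[-0.1,4.5,0],"spin":0},{"offset":[-0.1,7.5,0],"spin":0},{"offset":[-0.2,10.6,0],"spin":0},{"offset":[-0.3,13.8,0],"spin":0},{"offset":[-0.3,17,0],"spin":0},{"offset":[-0.4,20.2,0],"spin":0}]}}

```text
time_s: 14.37
eef_pos: [497.3, -161.7, 164.8]
ee_rot: [-0.001, 0.707, 0.707, -0.0]
force: [0.7, -0.1, -1.3]
grip_width: 0.622
grip_force: 37.2
```

>>> {"op": "send_rows", "data": {"targets": [{"offset":[-0.1,3.2,0],"spin":0.04},{"offset":[-0.1,6.4,0],"spin":0.09},{"offset":[-0.2,9.6,0],"spin":0.13},{"offset":[-0.3,12.8,0],"spin":0.17},{"offset":[-0.3,16,0],"spin":0.17},{"offset":[-0.4,19.2,0],"spin":0.17},{"offset":[-0.4,22.4,0],"spin":0.17},{"offset":[-0.5,25.6,0],"spin":0.17}]}}

```text
time_s: 15.03
eef_pos: [492.1, 94.0, 164.9]
ee_rot: [-0.001, 0.645, 0.765, -0.001]
force: [0.7, -0.5, -1.9]
grip_width: 0.626
grip_force: 37.2
```

>>> {"op": "send_rows", "data": {"targets": [{"offset":[-0.1,2.8,0],"spin":0},{"offset":[-0.1,5,0],"spin":0},{"offset":[-0.2,6.3,0],"spin":0},{"offset":[-0.2,6.7,0],"spin":0},{"offset":[-0.2,6.7,0],"spin":0},{"offset":[-0.2,6.7,0],"spin":0},{"offset":[-0.2,6.7,0],"spin":0}]}}

```text
time_s: 15.62
eef_pos: [491.1, 158.4, 165.7]
ee_rot: [-0.0, 0.645, 0.764, -0.0]
force: [-0.7, -0.9, -1.4]
grip_width: 0.621
grip_force: 37.2
```

>>> {"op": "send_rows", "data": {"targets": [{"offset":[0,0,-1],"spin":0},{"offset":[0,0,-3.5],"spin":0},{"offset":[0,0,-6],"spin":0},{"offset":[0,0,-8.5],"spin":0},{"offset":[0,0,-10.5],"spin":0},{"offset":[0,0,-12],"spin":0},{"offset":[0,0,-12.8],"spin":0},{"offset":[0,0,-12.8],"spin":0}]}}

```text
time_s: 16.28
eef_pos: [490.2, 158.7, 36.2]
ee_rot: [-0.001, 0.645, 0.764, -0.001]
force: [-1.0, 0.5, -1.8]
grip_width: 0.619
grip_force: 37.2
```

>>> {"op": "send_rows", "data": {"targets": [{"offset":[0,0,0],"spin":0},{"offset":[0,0,-0.2],"spin":0},{"offset":[0,0,-0.4],"spin":0},{"offset":[0,0,-0.5],"spin":0},{"offset":[0,0,-0.6],"spin":0},{"offset":[0,0,-0.7],"spin":0},{"offset":[0,0,-0.7],"spin":0}]}}

```text
time_s: 16.87
eef_pos: [491.1, 159.3, 31.0]
ee_rot: [0.0, 0.644, 0.765, -0.0]
force: [0.1, 0.0, -0.4]
grip_width: 0.622
grip_force: 37.2
```

>>> {"op": "send_rows", "data": {"targets": [{"offset":[0,0,-0.1],"spin":0},{"offset":[0,0,-0.1],"spin":0},{"offset":[0,0,-0.1],"spin":0}]}}

```text
time_s: 17.12
eef_pos: [491.2, 159.3, 30.1]
ee_rot: [-0.0, 0.645, 0.765, 0.0]
force: [0.6, -0.8, -1.1]
grip_width: 0.626
grip_force: 37.2
```

>>> {"op": "send_rows", "data": {"targets": [{"offset":[0,0,-0.1],"spin":0},{"offset":[0,0,-0.1],"spin":0},{"offset":[0,0,-0.1],"spin":0}]}}

```text
time_s: 17.37
eef_pos: [491.3, 159.4, 29.7]
ee_rot: [0.0, 0.644, 0.765, 0.0]
force: [-2.4, -0.7, 7.0]
grip_width: 0.625
grip_force: 37.9
```

Contact. Release, retreat, and check.

>>> {"op": "send_rows", "data": {"targets": [{"offset":[0,0,0],"spin":0},{"offset":[0,0,0],"spin":0},{"offset":[0,0,0],"spin":0},{"offset":[0,0,0],"spin":0},{"offset":[0,0,0],"spin":0},{"offset":[0,0,0],"spin":0}], "grip": 1}}

```text
time_s: 17.87
eef_pos: [491.2, 159.3, 29.0]
ee_rot: [-0.0, 0.645, 0.765, -0.0]
force: [-0.1, -0.3, -0.0]
grip_width: 1.001
grip_force: 0.0
```

>>> {"op": "send_rows", "data": {"targets": [{"offset":[0,0,1],"spin":0},{"offset":[0,0,3],"spin":0},{"offset":[0,0,5.5],"spin":0},{"offset":[0,0,8],"spin":0},{"offset":[0,0,11],"spin":0},{"offset":[0,0,14],"spin":0},{"offset":[0,0,16],"spin":0},{"offset":[0,0,17],"spin":0}]}}

```text
time_s: 18.53
eef_pos: [491.9, 159.4, 202.6]
ee_rot: [0.002, 0.644, 0.765, 0.002]
force: [0.2, 0.2, 0.0]
grip_width: 1.002
grip_force: 0.0
```

>>> {"op": "send_rows", "data": {"targets": [{"offset":[0,-3,0],"spin":0},{"offset":[0,-6,0],"spin":0},{"offset":[0,-9,0],"spin":0},{"offset":[0,-12,0],"spin":0},{"offset":[0,-15,0],"spin":0},{"offset":[0,-18,0],"spin":0},{"offset":[0,-20,0],"spin":0},{"offset":[0,-20,0],"spin":0}]}}

```text
time_s: 19.2
eef_pos: [490.9, -43.7, 198.7]
ee_rot: [-0.0, 0.646, 0.763, -0.0]
force: [0.0, 0.1, 0.2]
grip_width: 0.997
grip_force: 0.0
```

```bash
python3 - <<'E'
from h import *
im,d=ctrl.capture("top"); cv2.imwrite("pics/top1.png",im[:,:,::-1]); cv2.imwrite("pics/top3.png",im[:,:,::-1]); np.save("d.npy",d)
E
python3 m.py
```

```text
tray tins
[ 398    0   80   37 1808] [ 878. -358.   81.] [ 874. -366.   76.]
[373 177  31  30 717] [ 545. -244.   27.] [ 545. -243.   72.]
crate rim ((519.0093994140625, 234.39688110351562), (300.7432556152344, 360.3149108886719), 9.593530654907227)
crate tins
[   0    0  180   59 1840] [872. 304. 174.] [837. 286.  79.]
[134   4  30  30 654] [891. 190.  29.] [888. 190.  75.]
[ 98   7  30  29 685] [886. 258.  28.] [883. 257.  75.]
[ 62   9  31  30 689] [883. 325.  29.] [879. 324.  75.]
[ 25  12  32  30 697] [877. 394.  29.] [875. 392.  75.]
[  0  15  21  30 489] [873. 460.  28.] [871. 451.  74.]
[ 14 119 184 187 837] [524. 241. 217.] [580. 333.  70.]
[133 139  32  31 771] [624. 186.  29.] [623. 186.  73.]
[ 60 148  33  31 796] [612. 317.  29.] [611. 316.  73.]
[147 212  32  32 813] [490. 159.  29.] [489. 159.  73.]
[ 68 228  34  32 841] [467. 298.  29.] [466. 296.  73.]
yaw 0.16743869681913903
(-40, -70) [491. 159.]
(-40, 70) [468. 297.]
(100, 70) [606. 320.]
(100, -70) [629. 182.]
```

View pics/top3.png

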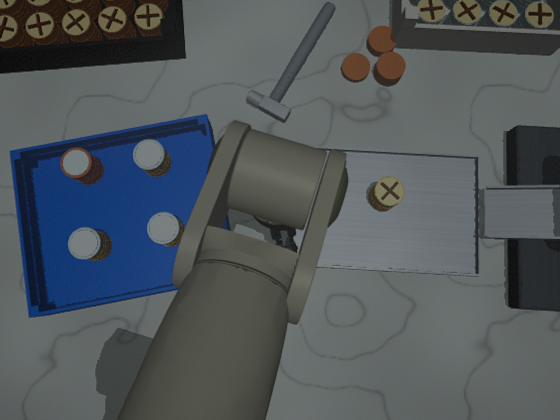

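Both tins stand upright in the crate at pixels (85,243) and (164,228). The open tin at (388,193) hasn't moved, so I'm handing in.

```bash
python3 -c "
from rig import ctrl
print(ctrl.finish_job())"
```

```text
the job is handed in; nothing more can be done
None
```

Both silver-lidded tins now stand upright on the crate floor beside the packed ones, the open tin was left where it stood, and the job was handed in after about 19 s of robot time.

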